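# Push the rack follower past its spring catch

### The job

Close up the slide rule rack: press the long sprung release bar down behind the wooden follower block and, holding it down with the fingertips, push the follower along its track past the catch teeth, fully home against the stop posts by the slide rules. Then let the bar spring up so its teeth lock the follower in. Only press and push: do not straddle, grip or lift the follower, and leave the canister, stapler, eraser and hand lens where they are.

Things in the scene. Friction and masses are not known exactly. Their poses are not given: they have to be found in the camera images.
- rack: Fixed rack on the drawer floor, x = -170 to +104 mm. Origin on the floor, on the centre line, under the catch teeth; +x is the way to push the follower, z up. Track: two wooden runners, tops 12 mm high, with aluminium kerbs and inward lips (top 23 mm high, 62 mm free width between them) from x = -170 to +61 mm; two posts 22 mm high, 18 mm apart, close the rear at x = -170 to -165 mm.
- stop (a point): Point on the rack's centre line, 30 mm high, in the plane x = +61 mm of the rack: the rear faces of two aluminium stop posts (42 mm high). The follower's front face meets this plane when fully home. Just beyond, at x = 65 to 104 mm, three white pocket slide rules stand on edge in a wooden holder 150 mm wide, 50 mm high.
- release_bar (a joint): Travel of the sprung release bar, m: 0 = up (rest), 0.012 = fully down. It stays level wherever it is pressed, needs about 4 N to start and 8 N to bottom, and springs back up when let go. Pressed more than 8 mm its teeth are below the runners and the follower can pass (10 to 11 mm is a good depth); at less they stop the follower.
- release_bar_top (a point): Top of the release bar above the rack's origin; moves with the bar. A steel strip 16 mm wide on the centre line, rack x = -165 to +40 mm, top 30 mm above the floor when up, 18 mm when down. It runs through a tunnel under the follower, bare behind and ahead. Its two catch teeth (x = -5 to +5 mm, 17 to 30 mm to either side) stand 8 mm above the runners when up.
- follower: Dark wooden block held in the track by the lips (2 mm play), 0.2 kg. Origin: centre of its underside, 12 mm above the floor; axes as the rack's. 50 mm long (x = -25 to +25), 58 wide, top 36 mm above origin, with a paddle at the front edge 8 thick, 90 wide, top at 50 mm. Push its flat upright rear face (x = -25 mm). Starts at rack x = -90 to -45 mm; home is rack x = +36 mm.
- canister: Bystander: squat blue enamel tin canister, 64 mm across, 60 mm high; origin at the centre of its underside.
- stapler: Bystander: grey stapler, 130 x 36 mm, 52 mm high, long axis x; origin at the centre of its underside.
- eraser: Bystander: beige rubber eraser 50 x 24 x 13 mm; origin at the centre of its underside.
- magnifier: Bystander: round brass hand lens, ring 64 mm across, 8 mm thick, with a handle reaching 91 mm from its centre along x; origin at the centre of the lens's underside.
Things that resemble listed ones, but are neither listed nor needed, are in the scene too. Several things have the shape of the follower; the one meant has the colours described above.

How it is judged (in metres and radians):
On the way, in this order (a step that is already met when the one before it is completed fails the run):
1. the release bar is pressed down by the fingers while the follower is still behind the teeth (value of joint release_bar above 0.0075 m and contact force between the fingers and release_bar above 0.5 N and x of follower in the frame of rack below -0.026 m), for 0.05 s.
2. the follower is over the teeth while the fingers hold the bar down (value of joint release_bar above 0.0065 m and contact force between the fingers and release_bar above 0.5 N and x of follower in the frame of rack between -0.018 and 0.022 m), for 0.05 s.
At the end, for the whole second after the job is handed in: The follower rests on its runners, home against the stop posts (within 5 mm), and the release bar is up again (within 2 mm) with its teeth behind the follower (x of follower in the frame of rack between 0.031 and 0.04 m and value of joint release_bar below 0.002 m and height (world z) of follower below 0.016 m and linear speed of follower below 0.01 m/s); the robot touches nothing.
It fails at once if the follower is lifted or tipped out of its track (height (world z) of follower above 0.018 m or angle between follower's own z axis and vertical above 0.15 rad).
It fails at once if the fingers straddle the follower as for a grip (x of the grasp point in the frame of follower between -0.021 and 0.028 m and y of the grasp point in the frame of follower between -0.045 and 0.045 m and z of the grasp point in the frame of follower below 0.05 m).
It fails at once if a bystander is disturbed (moved by more than 15 mm) (distance of any of canister, stapler, eraser, magnifier from where it was at the start of the episode above 0.015 m).
It also fails if it takes over 35 s, if anything falls off the work surface, if the arm or the gripper's body presses on something with over 40 N, if the wrist force passes 120 N, or if a joint passes its speed limit or range.

### The arm

A 7-joint arm with a two-finger parallel gripper is mounted at the origin on the work surface. World frame = base frame: x ahead of the robot, y to its left, z up, the work surface at z = 0. Lengths are in m, angles in degrees, forces in N, time in s.
With the tool pointing down it reaches from about 0.425 to 0.875 m from the base axis. Payload 4.7 kg.
Tool frame: the origin (TCP) lies midway between the tips of the shut fingers; the grasp point (between the pads) lies env.grip_point_offset behind it (env.grip_point_offset is the distance from the TCP to the grasp point, in m); z points along the fingers, y is the line along which they close (so a half turn about z gives the same grasp; the last joint's range is limited). The gripper opens to 87 mm and grips with 3 to 60 N. Pads are 19 mm wide; open, the fingers measure 117 mm over their backs; the gripper's body (75 mm by 190 mm) begins 51 mm behind the grasp point.
Start: joints at [-71.385, 18.392, -4.016, 83.108, 1.295, 78.541, -3.26], TCP at [0.199, 0.619, 0.223] pointing down, gripper open.
Joint ranges: [-163.93, 163.93], [-17.29, 119.83], [-79.2, 71.16], [3.27, 140.29], [-89.18, 269.18], [5.43, 117.66], [-154.24, 154.24]. Speed limits (degrees/s): [147.25, 147.25, 180, 180, 180, 180, 180].

### API

Orientations are given as [roll, pitch, yaw] about the fixed x, y, z axes, in that order (R = Rz(yaw) Ry(pitch) Rx(roll)).
In Python, from cell import env gives the robot as it stands.
- The arm moves only by the shell command python3 -m creep 'ROWS' [FORCE]. ROWS is a JSON object of lists of equal length, an entry for each row: "translation": the shift along the tool's x, y, z in units of 0.08 m (1.0 is 0.08 m), a list of three; "turn": the turn, a rotation vector about the tool's x, y, z in units of 180 degrees (1.0 is 180 degrees), a list of three; "grip": the opening, from 0 (shut) to 1 (fully open). In form: {"translation": [[x, y, z], ...], "turn": [[ax, ay, az], ...], "grip": [grip, ...]}. A call has 1 to 5 rows; each row shifts and turns the commanded pose from where the row before left it, along the tool's axes as they then stand; what a row does not reach is not made up. A row lasts 1/8 s, in which the tool goes at most 62.5 mm and 10.7 degrees, less where a joint would pass 70% of its speed; a pose out of reach is approached as far as the arm can. A call with a number of a shift or a turn outside -1 to 1 is refused whole. A call with a gripper value outside its range is refused whole. The fingers move at their own pace and stop on an object; FORCE is the grip in N (left out, the last holds). Time passes only in rows, so rows that do not move let the fingers close. It gives the time, the measured TCP pose, the force, the opening and the grip force at its end, in the units of the state.
- env.get_obs(): the state, without advancing time (a new reading comes with each control period).
- env.read_camera(name): name is "scene" or "top" or "wrist"; returns a dict with "frame" (400x640x3 uint8, red, green, blue), "z_map" (400x640 float32, m along the optical axis (not along the pixel's ray), 0 where there is no reading), "K" (3x3 intrinsics, pixels), "rvec" (rotation vector, rad) and "tvec" (3), from world to camera coordinates, as OpenCV has them. Camera axes: x right, y down, z forward; pixel columns grow to the right and rows downward; lengths in m; the calibration is good to about 2 mm. A picture is of the moment at which its call begins.
- env.sign_off(): hands the job in; it is judged then, once.
The state is a dict: "time_s": time; "qpos": joint angles; "joint_velocities": joint speeds; "effort": joint torques, N m; "tool_pos": TCP position; "tool_rot": TCP orientation; "force": force on the tool from outside, world axes, zero at the start; "wrist_torque": the same for the moment, N m; "grip_width": finger opening in m; "grasp_force": force on a finger pad.
Only numpy, scipy, OpenCV 4.12 (cv2) and the standard library are available. Lean on these libraries where they do the work, as an engineer would, in place of code of your own. Each camera call takes 0.05 s, during which the arm holds its last target. There are 200 camera calls.

## Working session

There is one attempt and no reset: what is moved stays moved. The work goes in short steps, Python scripts to look and compute and a shell command to move; the robot and the scene stay as the last step left them, time stands still between calls to the robot, and variables do not carry over. Pictures are saved under pics/ and viewed, at most 10 in all, crops included, and the job is handed in when it is done.

```bash
mkdir -p pics; ls; python3 - <<'E'
from cell import env
import cv2,numpy as np
for n in("top","scene"):
    d=env.read_camera(n); cv2.imwrite(f"pics/{n}0.png",d["frame"][:,:,::-1]); np.savez(f"{n}0.npz",**d)
    R=cv2.Rodrigues(d["rvec"])[0]; print(n,d["K"].round(1).tolist(),(-R.T@d["tvec"].ravel()).round(3),R[2].round(2))
o=env.get_obs(); print(o["tool_pos"],o["tool_rot"],o["grip_width"],env.grip_point_offset,o["time_s"])
E
```

```text
pics
top [[487.8, 0.0, 319.6], [0.0, 487.8, 195.0], [0.0, 0.0, 1.0]] [ 0.47  -0.095  0.868] [ 0.15  0.01 -0.99]
scene [[483.6, 0.0, 319.3], [0.0, 483.6, 204.4], [0.0, 0.0, 1.0]] [ 0.988 -0.363  0.731] [-0.48  0.33 -0.81]
[0.19866633 0.61836115 0.2215494 ] [-1.79899118e+02  4.00614427e-03  1.62195298e+02] 0.0871694595565905 0.0187 0.1
```

View pics/top0.png

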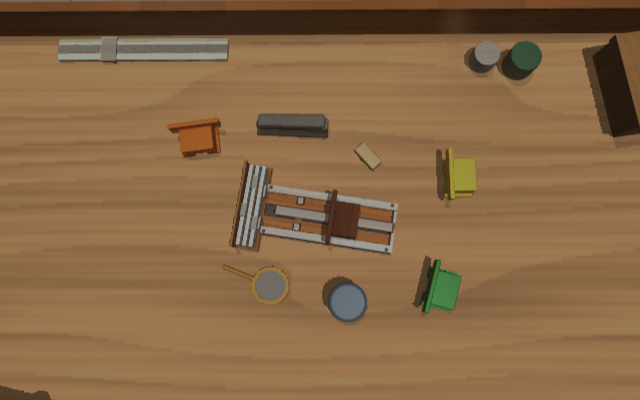

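View pics/scene0.png

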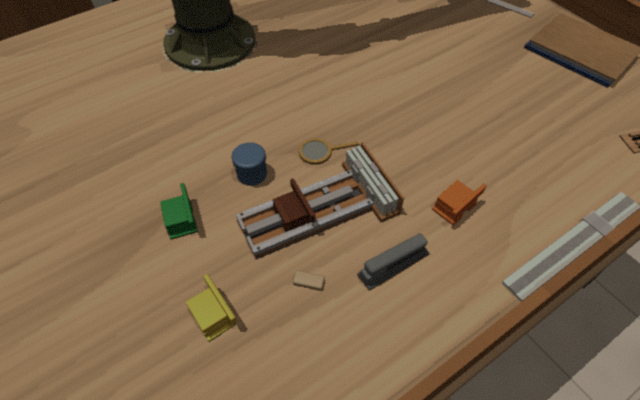

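The rack runs right to left in the top view, with its slide rules at (252,205). Things shaped like the follower:
- dark brown, in the rack: (344,220)
- orange: (198,138)
- yellow: (461,175)
- green: (443,290)

The dark one in the track fits the description. Next I check it in a close crop and measure the rack.

```bash
cat > h.py <<'E'
import numpy as np,cv2
def ray(d,uv,z):
    R=cv2.Rodrigues(d["rvec"])[0]; c=-R.T@np.ravel(d["tvec"])
    v=(R.T@np.linalg.inv(d["K"])@np.c_[np.array(uv,float),np.ones(len(uv))].T).T
    return c+v*((z-c[2])/v[:,2])[:,None]
def cloud(d):
    R=cv2.Rodrigues(d["rvec"])[0]; z=d["z_map"]; v,u=np.indices(z.shape)
    P=np.stack([u,v,np.ones_like(u)],-1)@np.linalg.inv(d["K"]).T*z[...,None]
    return (P-np.ravel(d["tvec"]))@R
E
python3 - <<'E'
from h import *
d=dict(np.load("top0.npz")); f=d["frame"]; W=cloud(d)
cv2.imwrite("pics/crop0.png",cv2.resize(f[150:260,225:405],None,fx=4.4,fy=4.4,interpolation=cv2.INTER_CUBIC)[:,:,::-1])
hsv=cv2.cvtColor(f,cv2.COLOR_RGB2HSV); roi=np.zeros(f.shape[:2],bool); roi[180:258,255:402]=1
g=roi&(hsv[...,1]<70)&(hsv[...,2]>90)
print("floor z",np.median(W[300:390,450:600,2]))
m=(g&(W[...,2]>.016)&(W[...,2]<.027)).astype(np.uint8)
n,l,s,c=cv2.connectedComponentsWithStats(m)
for i in range(1,n):
    if s[i,4]<40: continue
    v,u=np.where(l==i); p=ray(d,np.c_[u,v],.023)[:,:2]
    r=cv2.minAreaRect((p*1000).astype(np.float32)); print(s[i],np.round(r[0],1),np.round(r[1],1),round(r[2],1),np.median(W[l==i][:,2]).round(4)); print(cv2.boxPoints(r).round(1).tolist())
fm=roi&(W[...,2]>.043)&(W[...,2]<.053)&(hsv[...,2]<100)
v,u=np.where(fm); print("fol top",len(u),u.mean(),v.mean(),np.median(W[fm],0))
b=g&(W[...,2]>.027)&(W[...,2]<.034); v,u=np.where(b); p=ray(d,np.c_[u,v],.03); print("bar",len(u),cv2.boxPoints(cv2.minAreaRect((p[:,:2]*1000).astype(np.float32))).round(1).tolist())
E
```

```text
floor z -0.001311180828380186
[267 184  65  16 413] [607.1 -46.8] [113.8  12. ] 81.2 0.0221
[[592.5, -102.19999694824219], [604.4000244140625, -104.0], [621.7000122070312, 8.5], [609.9000244140625, 10.300000190734863]]
[336 194  62  29 427] [ 588.6 -168.1] [111.6  32.4] 67.9 0.0218
[[552.5, -213.6999969482422], [582.5999755859375, -225.89999389648438], [624.5999755859375, -122.5], [594.5, -110.30000305175781]]
[260 223  65  19 456] [540.4 -36.6] [113.4  24.8] 81.3 0.0217
[[519.5999755859375, -90.69999694824219], [544.0999755859375, -94.5], [561.2999877929688, 17.600000381469727], [536.7999877929688, 21.299999237060547]]
[330 233  64  20 459] [ 525.8 -155.6] [107.6  32.9] 81.9 0.0217
[[501.8999938964844, -206.60000610351562], [534.5, -211.1999969482422], [549.7000122070312, -104.69999694824219], [517.0999755859375, -100.0]]
fol top 840 343.325 218.4452380952381 [ 0.55658909 -0.12655825  0.04686051]
bar 662 [[488.6000061035156, -192.60000610351562], [551.4000244140625, -209.1999969482422], [611.0, 15.5], [548.2000122070312, 32.099998474121094]]
```

View pics/crop0.png

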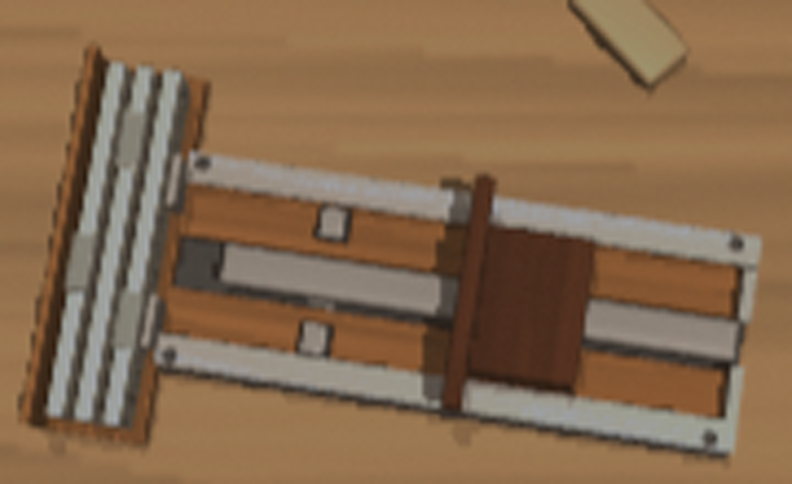

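The crop shows the dark follower in the track at crop (530,310), with its paddle towards the slide rules. The teeth are at (333,223) and (315,338), the bar ends at (220,265) and (740,340), and the kerb corners at (192,150), (762,235), (155,367) and (730,455).

```bash
python3 - <<'E'
from h import *
d=dict(np.load("top0.npz"))
P=lambda l,z: ray(d,[(225+(a+.5)/4.4-.5,150+(b+.5)/4.4-.5) for a,b in l],z)[:,:2]*1000
T=P([(333,221),(315,337)],.02); B=P([(220,265),(740,343)],.03); K=P([(192,150),(762,235),(155,367),(730,455)],.023); F=P([(592,240),(577,389),(488,232),(470,378)],.048); 
print("teeth",T.round(1),T.mean(0),np.linalg.norm(T[0]-T[1]));print("bar",B.round(1),np.linalg.norm(B[0]-B[1]));print("kerb",K.round(1));print("fol",F.round(1))
for a,b in ((K[1],K[0]),(K[3],K[2]),(B[1],B[0])): v=b-a; print("yaw",np.degrees(np.arctan2(v[1],v[0])),np.linalg.norm(v))
v=K[0]+K[2]-K[1]-K[3]; yaw=np.arctan2(v[1],v[0]); c,s=np.cos(yaw),np.sin(yaw)
R=np.array([[c,-s],[s,c]])
for n,X,loc in(("kerb",K,[61,-170,61,-170]),("bar",B,[40,-165]),("teeth",T,[0,0])):
    o=X.mean(0)-R@[np.mean(loc),0]; print("origin by",n,o)
o=K.mean(0)-R@[-54.5,0]; print("yaw",np.degrees(yaw)); print("fol in rack",((F-o)@R).round(1)); print("teeth in rack",((T-o)@R).round(1)); print("bar",((B-o)@R).round(1))
E
```

```text
teeth [[593.2 -49.3]
 [546.8 -42.5]] [569.99754461 -45.8656802 ] 46.94456389695784
bar [[ 574.3   -5.4]
 [ 543.5 -209.2]] 206.09073082805025
kerb [[ 621.6    7.3]
 [ 587.  -219.8]
 [ 534.7   20.4]
 [ 500.3 -205.2]]
fol [[ 581.7 -150.7]
 [ 524.3 -144.3]
 [ 584.8 -110.7]
 [ 528.5 -103.6]]
yaw 81.33179794902138 229.68168776932205
yaw 81.33048967312567 228.28431476009044
yaw 81.39132031523584 206.09073082805025
origin by kerb [569.08880558 -45.44518163]
origin by bar [568.30473464 -45.48941573]
origin by teeth [569.99754461 -45.8656802 ]
yaw 81.33114580701799
fol in rack [[-102.1  -28.3]
 [-104.5   29.3]
 [ -62.1  -25.4]
 [ -63.6   31.3]]
teeth in rack [[ -0.1 -24.4]
 [ -0.4  22.5]]
bar [[  40.4    0.9]
 [-165.7    0.7]]
```

Kerb length, bar length and tooth spacing all match what was given. Rack origin is about (569,-45.5) mm with yaw 81.3°, and the follower's rear face is at rack x ≈ -103. I'll press at rack x ≈ -125, world (550,-169), with fingers shut and tool x along the track.

```bash
R='[-0.66,-0.05,0]'
python3 -m creep '{"translation":[[-0.66,-0.05,0],[-0.66,-0.05,0],[-0.66,-0.05,0],[-0.66,-0.05,0],[-0.66,-0.05,0]],"turn":[[0,0,0.025],[0,0,0.025],[0,0,0.025],[0,0,0.025],[0,0,0.025]],"grip":[0,0,0,0,0]}' 20
python3 -m creep '{"translation":[[-0.66,-0.05,0],[-0.66,-0.05,0],[-0.66,-0.05,0],[-0.66,-0.05,0],[-0.66,-0.05,0]],"turn":[[0,0,0.025],[0,0,0.025],[0,0,0.025],[0,0,0.025],[0,0,0.025]],"grip":[0,0,0,0,0]}'
python3 -m creep '{"translation":[[-0.66,-0.05,0.1],[-0.66,-0.05,0.1],[-0.66,-0.05,0.2],[-0.66,-0.05,0.2],[-0.66,-0.05,0.2]],"turn":[[0,0,0.025],[0,0,0.025],[0,0,0.025],[0,0,0.025],[0,0,0.025]],"grip":[0,0,0,0,0]}'
cat > w.py <<'E'
import numpy as np,sys
from cell import env
from scipy.spatial.transform import Rotation as Ro
o=env.get_obs(); p=np.array(o["tool_pos"])*1000; R=Ro.from_euler("xyz",o["tool_rot"],degrees=True).as_matrix()
c,s=np.cos(np.radians(81.33)),np.sin(np.radians(81.33)); A=np.array([[c,-s],[s,c]]); O=np.array([569,-45.5])
r=A.T@(p[:2]-O); print("t",o["time_s"],"rack xy",r.round(1),"z",p[2].round(1),"rpy",np.round(o["tool_rot"],2),"F",np.round(o["force"],1),"q",np.round(o["qpos"],0))
if len(sys.argv)>3:
    g=np.array(eval("["+",".join(sys.argv[1:4])+"]"),float); t=np.r_[O+A@g[:2],g[2]]-p; print("tool units",(R.T@t/80).round(3),"yaw err (units of +az)",round(((o["tool_rot"][2]-81.33+180)%360-180)/180,4))
E
python3 w.py -125 0.5 60
```

```text
time_s: 0.72
tool_pos: [0.4252, 0.4815, 0.2219]
tool_rot: [-180.0, 0.0, 139.5]
force: [0.4, 0.6, -0.0]
grip_width: 0.0452
grasp_force: 0.0
time_s: 1.35
tool_pos: [0.5806, 0.2693, 0.222]
tool_rot: [-180.0, 0.0, 117.0]
force: [0.4, 0.4, -0.8]
grip_width: 0.0019
grasp_force: 0.0
time_s: 1.98
tool_pos: [0.643, 0.0138, 0.1576]
tool_rot: [-180.0, 0.0, 94.6]
force: [1.0, 1.7, 0.1]
grip_width: 0.0005
grasp_force: 0.0
t 1.975 rack xy [ 69.8 -64.2] z 157.6 rpy [-179.98    0.     94.56] F [1.  1.7 0.1] q [-24.  21.  26.  90. -10.  72.   8.]
tool units [-2.185 -1.344  1.221] yaw err (units of +az) 0.0735
```

```bash
python3 -m creep '{"translation":[[-0.546,-0.336,0.1],[-0.546,-0.336,0.1],[-0.546,-0.336,0.15],[-0.546,-0.336,0.15],[0,0,0.2]],"turn":[[0,0,0],[0,0,0],[0,0,0],[0,0,0.0368],[0,0,0.0367]],"grip":[0,0,0,0,0]}' >/dev/null
python3 -m creep '{"translation":[[0,0,0]],"turn":[[0,0,0]],"grip":[0]}' >/dev/null
python3 - <<'E'
from cell import env
import cv2,numpy as np
d=env.read_camera("top"); cv2.imwrite("pics/top1.png",cv2.resize(d["frame"][130:290,225:425],None,fx=3.5,fy=3.5,interpolation=cv2.INTER_CUBIC)[:,:,::-1])
d=env.read_camera("scene"); cv2.imwrite("pics/scene1.png",cv2.resize(d["frame"][120:270,180:420],None,fx=3.3,fy=3.3,interpolation=cv2.INTER_CUBIC)[:,:,::-1])
E
python3 w.py -125 0.5 45
```

```text
t 2.825 rack xy [-122.4   -0. ] z 102.6 rpy [-1.7999e+02 -2.0000e-02  8.1670e+01] F [0.3 0.1 0.8] q [-14.  16.  33. 103. -10.  63.  14.]
tool units [-0.032 -0.007  0.72 ] yaw err (units of +az) 0.0019
```

View pics/scene1.png

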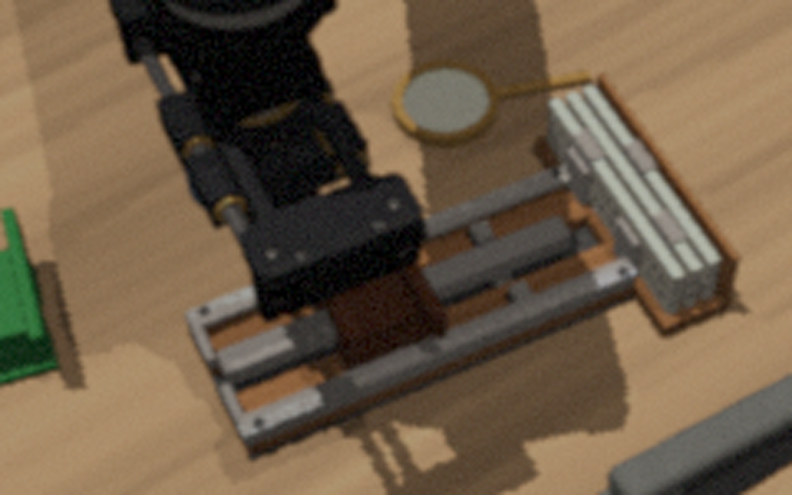

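The gripper's body hides the fingers, but it sits over the rear of the track. The follower, at crop (385,310), hasn't moved. Descending now.

```bash
python3 -m creep '{"translation":[[-0.03,0,0.25],[0,0,0.25],[0,0,0.2],[0,0,0]],"turn":[[0,0,0.002],[0,0,0],[0,0,0],[0,0,0]],"grip":[0,0,0,0]}' >/dev/null; python3 w.py -125 0.5 30
python3 -m creep '{"translation":[[0,0,0.1],[0,0,0.1],[0,0,0.05],[0,0,0]],"turn":[[0,0,0],[0,0,0],[0,0,0],[0,0,0]],"grip":[0,0,0,0]}' >/dev/null; python3 w.py -125 0.5 19.5
```

```text
t 3.325 rack xy [-125.6    1.8] z 44.4 rpy [-1.7978e+02  1.0000e-02  8.1120e+01] F [-0.8  0.8  0.4] q [-13.  20.  32. 106. -13.  57.  16.]
tool units [0.008 0.017 0.18 ] yaw err (units of +az) -0.0012
t 3.825 rack xy [-125.9   -0.3] z 27.0 rpy [ 1.7995e+02 -1.0000e-02  8.1100e+01] F [-0.5  0.   4.3] q [-12.  22.  32. 107. -14.  55.  17.]
tool units [ 0.011 -0.01   0.094] yaw err (units of +az) -0.0013
```

```bash
python3 -m creep '{"translation":[[0,0,0.05],[0,0,0.05],[0,0,0]],"turn":[[0,0,0],[0,0,0],[0,0,0]],"grip":[0,0,0]}' >/dev/null; python3 w.py -125 0.5 19.5
```

```text
t 4.2 rack xy [-125.9   -0.3] z 19.1 rpy [ 1.7994e+02 -1.0000e-02  8.1100e+01] F [-1.5  0.8  7.1] q [-12.  22.  32. 107. -14.  55.  17.]
tool units [ 0.011 -0.011 -0.005] yaw err (units of +az) -0.0013
```

```bash
python3 -m creep '{"translation":[[0.08,0,0],[0.08,0,0],[0.1,0,0],[0.1,0,0],[0.1,0,0]],"turn":[[0,0,0],[0,0,0],[0,0,0],[0,0,0],[0,0,0]],"grip":[0,0,0,0,0]}' >/dev/null; python3 w.py 1.5 0.5 19.5
```

```text
t 4.825 rack xy [-92.6  -1.2] z 19.7 rpy [179.81   0.23  80.99] F [-0.9 -5.6  5.7] q [-15.  22.  31. 108. -13.  54.  13.]
tool units [ 1.176 -0.029 -0.002] yaw err (units of +az) -0.0019
```

```bash
python3 -m creep '{"translation":[[0.12,-0.005,0.005],[0.12,-0.005,0],[0.12,-0.005,0.005],[0.12,0,0],[0.12,0,0]],"turn":[[0,0,0],[0,0,0],[0,0,0],[0,0,0],[0,0,0]],"grip":[0,0,0,0,0]}' >/dev/null; python3 w.py 1.5 0.5 19.5
```

```text
t 5.45 rack xy [-45.1  -0.7] z 19.3 rpy [179.77   0.25  80.96] F [-0.6 -7.7  9. ] q [-19.  21.  30. 108. -13.  54.   7.]
tool units [ 0.582 -0.019 -0.005] yaw err (units of +az) -0.0021
```

```bash
python3 -m creep '{"translation":[[0.12,-0.005,0],[0.12,-0.005,0],[0.12,0,0],[0.1,0,0],[0.06,0,0]],"turn":[[0,0,0],[0,0,0],[0,0,0],[0,0,0],[0,0,0]],"grip":[0,0,0,0,0]}' >/dev/null; python3 w.py 1.5 0.5 19.5
```

```text
t 6.075 rack xy [-3.1 -0.1] z 19.2 rpy [179.79   0.22  80.99] F [-0.5 -8.2  8.3] q [-23.  21.  29. 108. -12.  54.   3.]
tool units [ 0.057 -0.008 -0.004] yaw err (units of +az) -0.0019
```

Now close in until the stop loads the push.

```bash
python3 -m creep '{"translation":[[0.04,0,0],[0.03,0,0],[0,0,0]],"turn":[[0,0,0],[0,0,0],[0,0,0]],"grip":[0,0,0]}' >/dev/null; python3 w.py 1.5 0.5 19.5
python3 -m creep '{"translation":[[0.03,0,0],[0.03,0,0],[0,0,0]],"turn":[[0,0,0],[0,0,0],[0,0,0]],"grip":[0,0,0]}' >/dev/null; python3 w.py 1.5 0.5 19.5
```

```text
t 6.45 rack xy [-0.4 -0.2] z 19.2 rpy [179.78   0.38  80.88] F [ -1.2 -11.4   8.8] q [-23.  21.  29. 108. -12.  54.   2.]
tool units [ 0.024 -0.01  -0.004] yaw err (units of +az) -0.0025
t 6.825 rack xy [-0.4 -0.2] z 19.3 rpy [179.79   0.67  80.73] F [ -1.5 -18.9  10.1] q [-24.  21.  29. 108. -12.  54.   2.]
tool units [ 0.024 -0.01  -0.003] yaw err (units of +az) -0.0033
```

The push stalled at the expected place while its force rose to 19 N, so the follower is home. I ease back first, to avoid lifting it by friction, and then let the bar up.

```bash
python3 -m creep '{"translation":[[-0.06,0,0],[-0.06,0,0],[-0.04,0,0],[0,0,0]],"turn":[[0,0,0],[0,0,0],[0,0,0],[0,0,0]],"grip":[0,0,0,0]}' >/dev/null; python3 w.py
python3 -m creep '{"translation":[[0,0,-0.08],[0,0,-0.1],[0,0,-0.12],[-0.1,0,-0.3],[-0.1,0,-0.4]],"turn":[[0,0,0],[0,0,0],[0,0,0],[0,0,0],[0,0,0]],"grip":[0,0,0,0,0]}' >/dev/null
python3 -m creep '{"translation":[[-0.6,0,-0.4],[-0.6,0,-0.4],[-0.6,0,-0.4],[-0.6,0,0],[0,0,0]],"turn":[[0,0,0],[0,0,0],[0,0,0],[0,0,0],[0,0,0]],"grip":[0,0,0,0,0]}' >/dev/null; python3 w.py
python3 - <<'E'
from h import *
from cell import env
d=env.read_camera("top"); f=d["frame"]; W=cloud(d)*1000
cv2.imwrite("pics/crop2.png",cv2.resize(f[150:260,225:405],None,fx=4.4,fy=4.4,interpolation=cv2.INTER_CUBIC)[:,:,::-1])
a=np.radians(81.33); A=np.array([[np.cos(a),-np.sin(a)],[np.sin(a),np.cos(a)]]); r=(W[...,:2]-[569,-45.5])@A
z=W[...,2]
m=(abs(r[...,1])<6)&(r[...,0]>-60)&(r[...,0]<5); print("bar z",m.sum(),np.median(z[m]))
t=(abs(abs(r[...,1])-23.5)<4)&(abs(r[...,0])<3); print("tooth z",np.median(z[t]))
m=(abs(r[...,1])<25)&(z>40)&(z<54)&(r[...,0]>0)&(r[...,0]<62); print("fol top x",np.percentile(r[...,0][m],[1,50,99]),np.median(z[m]))
E
```

```text
t 7.325 rack xy [-0.7 -0.2] z 19.1 rpy [ 1.7978e+02 -1.2000e-01  8.1110e+01] F [0.8 1.1 6.6] q [-23.  21.  29. 108. -13.  54.   3.]
t 8.575 rack xy [-215.8    4.6] z 194.1 rpy [-1.7995e+02  1.5000e-01  8.0600e+01] F [ 0.   0.7 -0.4] q [-10.  14.  39.  95.  -9.  74.  21.]
bar z 277 28.75792737557782
tooth z 18.875273936544474
fol top x [11.60251146 32.52884133 53.61508729] 47.00046758840311
```

View pics/crop2.png

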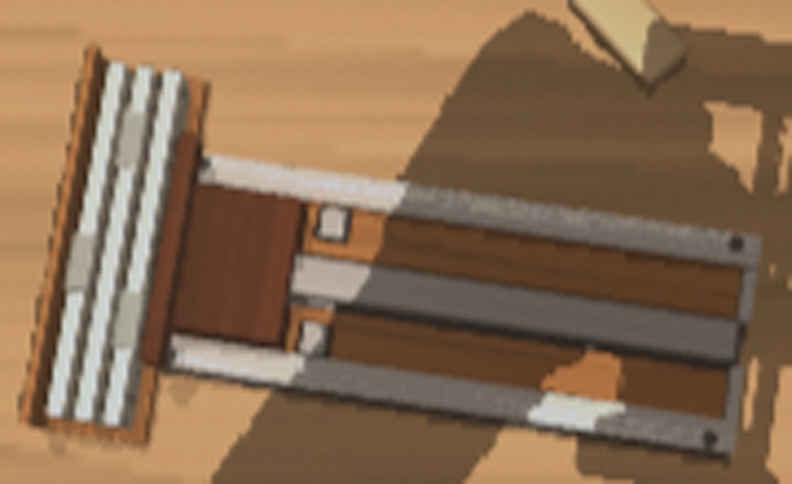

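The follower, at crop (235,265), is against the stop posts with its rear face near rack x = 11. Both teeth, at (333,223) and (313,338), are up behind it, and the bar measures about 30 mm high once the camera's 1.3 mm offset is added.

```bash
python3 -c "
from cell import env
print(env.sign_off())"
```

```text
the job is handed in; nothing more can be done
None
```

I pushed the follower home against the stop posts and let the release bar spring up with its teeth locked behind it, then handed the job in at about 9 s of the 35 s allowed; no verdict came back.

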